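Wring the blue gauge block onto the one in the stand

ROBOT

A 6-joint arm with a two-finger parallel gripper is mounted at the origin on the work surface. World frame = base frame: x ahead of the robot, y to its left, z up, the work surface at z = 0. Lengths are in mm, angles in rad, forces in N, time in s.
With the tool pointing down it reaches from about 350 to 775 mm from the base axis. Payload 7.3 kg.
Tool frame: the origin (TCP) lies midway between the tips of the shut fingers; the grasp point (between the pads) lies 19 mm behind it (bot.grip_depth is the distance from the TCP to the grasp point, in mm); z points along the fingers, x is the direction in which the jaws open and shut, and the axes are right-handed (so a half turn about z gives the same grasp; the last joint's range is limited). The gripper opens to 92 mm and grips with 3 to 60 N. Pads are 19 mm wide; open, the fingers measure 130 mm over their backs; the gripper's body (75 mm by 190 mm) begins 47 mm behind the grasp point.
Start: joints at [-1.346, 0.342, 1.524, -0, 1.275, -0.146], TCP at [190.263, -489.331, 226.741] pointing down, gripper open.
Joint ranges: [-2.53, 2.53], [-0.77, 2.02], [0.04, 2.7], [-1, 4.14], [0.28, 2.66], [-3.11, 3.11]. Speed limits (rad/s): [2.57, 2.57, 3.14, 3.14, 3.14, 3.14].

INTERFACE

Orientations are given as [roll, pitch, yaw] about the fixed x, y, z axes, in that order (R = Rz(yaw) Ry(pitch) Rx(roll)).
In Python, from plant import bot gives the robot as it stands. The module is installed in compiled form; this text tells all that it offers.
- The arm moves only by the shell command python3 -m inch 'ROWS'. ROWS is JSON, a list that holds one entry, the list of rows, each a list of 7 numbers: the shift along the tool's x, y, z each as a share of 0.2 m, from -1 to 1, then the turn, a rotation vector about the tool's x, y, z each as a share of 45 degrees, from -1 to 1, then the closure, from -1 (fully open) to 1 (shut), so that 0 is half open. A call has exactly 10 rows; each row is the pose to reach, as a shift and turn from the pose commanded when the call began, along the tool's axes at that moment; what a row does not reach only later rows make up. A row lasts 1/8 s, in which the tool goes at most 62.5 mm and 10.7 degrees, less where a joint would pass 70% of its speed; a pose out of reach is approached as far as the arm can. A call with a number of a shift or a turn outside -1 to 1 is refused whole. A call with a gripper value outside its range is refused whole. The fingers move at their own pace and stop on an object; the grip force is fixed at half the most. Time passes only in rows, so rows that repeat a pose let the fingers close, or fill a call up. It gives the time, the measured TCP pose, the force and the opening at its end, in the units of the state.
- bot.get_obs(): the state, without advancing time (a new reading comes with each control period).
- bot.capture(name): name is "side" or "top"; returns the picture (480x640x3 uint8, red, green, blue); there is no depth.
- bot.camera_params(name): a dict with "fx", "fy", "cx", "cy" (pixels), "k1" (the pictures are not rectified: a ray, as slopes to the right and down, at radius r is drawn at 1 + k1 r^2 times it, then the intrinsics apply), "R" (3x3) and "t" (3): a world point X has camera coordinates R X + t. Camera axes: x right, y down, z forward; pixel columns grow to the right and rows downward; lengths in mm; the calibration is good to about 2 mm. A picture is of the moment at which its call begins. camera_params takes no time and is no camera call.
- bot.close_job(): hands the job in, once; it reports no verdict.
The state is a dict: "time": time; "joint_positions": joint angles; "dq": joint speeds; "tau": joint torques, N m; "tool_pos": TCP position; "tcp_rot": TCP orientation; "contact_force": force on the tool from outside, world axes, zero at the start; "moment": the same for the moment, N m; "grip_width": finger opening in mm.
Only numpy, scipy, OpenCV 4.12 (cv2) and the standard library are available. Lean on these libraries where they do the work, as an engineer would, in place of code of your own. Each camera call takes 0.05 s, during which the arm holds its last target.

TASK

Make up a gauge stack: take the bright steel gauge block with the blue side grips, lay it flat and lengthwise on the block clamped in the green stand so that it overlaps only about half way from one end, then wring it on by sliding it along, without lifting it, until the two blocks lie flush on each other all round. Let go of it there, and leave the red-gripped and rusty blocks where they are.

Things in the scene. Friction and masses are not known exactly. Their poses are not given: they have to be found in the camera images.
- blue_block_mid (a point): Centre (half-way up) of the loose gauge block to use: bright steel, 75 mm long (x axis), 35 wide (y), 28 high (z), 0.45 to 0.75 kg, lying flat. Blue plastic grips, 44 mm long and 4 thick, on the middle of both long sides, from 6 mm above the underside to 1 mm below the top: 43 mm over the grips, so fingers on them clear a block beneath by 4 mm a side. A flat 22 mm blue disc marks its top.
- stand_face (a point): Centre of the upper face of the bright steel block clamped in the green stand, 45 mm above the bench. The face is 75 mm long (x axis) by 35 mm wide (y), level and bare; the block's sides are free for 17 mm below the face, where low clamp jaws begin on the middle of the long sides (out to 34 mm from the centre line). The stand's green plate is 150 by 110 mm, 15 mm thick; the stand is fixed.
- red_block_mid (a point): Centre (half-way up) of a loose bystander: the same gauge block with red grips and a red disc on top. Not to be moved.
- rusty_block_mid (a point): Centre (half-way up) of a loose bystander: a rust-brown steel block without grips, 70 by 42 by 30 mm high. Not to be moved.

How it is judged (in metres and radians):
On the way, in this order (a step that is already met when the one before it is completed fails the run):
1. the blue block lies flat on the stand's block, overlapping it only in part (centres 15 to 55 mm apart) (horizontal distance between blue_block_mid and stand_face between 0.015 and 0.055 m and z of blue_block_mid in the frame of stand_face between 0.008 and 0.02 m and contact force between blue_block and stand above 0.5 N and angle between blue_block_mid's own z axis and vertical below 0.15 rad), for 0.1 s.
2. the blue block has been slid to full contact (centres within 12 mm) (horizontal distance between blue_block_mid and stand_face below 0.012 m and z of blue_block_mid in the frame of stand_face between 0.008 and 0.02 m and contact force between blue_block and stand above 0.5 N and angle between blue_block_mid's own z axis and vertical below 0.15 rad), for 0.1 s.
At the end, for the whole second after the job is handed in: The blue block rests flat and still on the stand's block, centres within 12 mm of each other in plan and long sides parallel within 10 degrees, let go; the red and rusty blocks are within 30 mm of where they started (all of step 2 and angle between the x axis of blue_block_mid and the x axis of stand_face, either way round below 0.175 rad and linear speed of blue_block below 0.02 m/s and distance of each of red_block_mid, rusty_block_mid from where it was at the start of the episode below 0.03 m); the robot touches nothing.
It fails at once if the blue block is held over the stand's block, in line with it (centres within 12 mm in plan) but 10 to 40 mm clear of its face: it must slide on, not be lowered straight on or lifted again (horizontal distance between blue_block_mid and stand_face below 0.012 m and z of blue_block_mid in the frame of stand_face between 0.024 and 0.054 m).
It fails at once if the red or rusty block is moved more than 30 mm (distance of any of red_block_mid, rusty_block_mid from where it was at the start of the episode above 0.03 m).
It also fails if it takes over 42 s, if anything falls off the work surface, if the arm or the gripper's body presses on something with over 40 N, if the wrist force passes 120 N, or if a joint passes its speed limit or range.

## Working session

There is one attempt and no reset: what is moved stays moved. The work goes in short steps, Python scripts to look and compute and a shell command to move; the robot and the scene stay as the last step left them, time stands still between calls to the robot, and variables do not carry over. Pictures are saved under pics/ and viewed, and the job is handed in when it is done.

```bash
mkdir -p pics; ls
python3 - <<'E'
from plant import bot
import cv2
o=bot.get_obs()
for k,v in o.items(): print(k,v)
for n in("top","side"):
    im=bot.capture(n); cv2.imwrite(f"pics/{n}0.png",im[:,:,::-1])
    print(n,bot.camera_params(n))
E
```

```text
pics
time 0.0
joint_positions [-1.34600459e+00  3.42761270e-01  1.52501473e+00  1.64985810e-05
  1.27542128e+00 -1.45983970e-01]
dq [ 9.78979019e-05 -6.80342761e-05 -7.49106588e-05 -1.89212004e-03
 -5.26888175e-05 -5.43675032e-04]
tau [-2.85335656e-03 -4.31245780e+01 -2.44226468e+01  7.14635476e-02
  5.58848656e-02 -9.45582701e-05]
tool_pos [ 190.1680561  -488.90477955  226.02577019]
tcp_rot [-3.14134363e+00  1.58526457e-03 -1.20002523e+00]
contact_force [ 0.21362375 -0.05531913  0.24454408]
moment [-0.0120154  -0.04367903 -0.03042833]
grip_width 91.61899730319537
top {'fx': 511.6449179854802, 'fy': 511.6449179854802, 'cx': 322.4730973436705, 'cy': 239.63670252252044, 'k1': -0.12780640808422628, 'R': array([[-0.01917199, -0.99971046, -0.01454101],
       [-0.9930559 ,  0.02072875, -0.11580288],
       [ 0.11607076,  0.01221986, -0.99316577]]), 't': array([-28.45007129, 525.63626846, 921.40857544])}
side {'fx': 475.2110802009329, 'fy': 475.2110802009329, 'cx': 320.9931482331421, 'cy': 236.82661890380487, 'k1': -0.06549808875495056, 'R': array([[ 0.91281092, -0.40831182, -0.00759502],
       [-0.29074566, -0.63669831, -0.71420041],
       [ 0.28678073,  0.65413815, -0.69990006]]), 't': array([-506.77927875,  205.9228009 ,  586.17545721])}
```

View pics/top0.png

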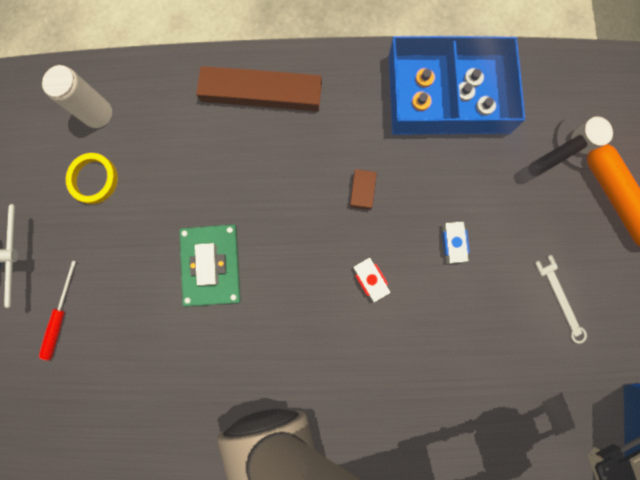

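View pics/side0.png

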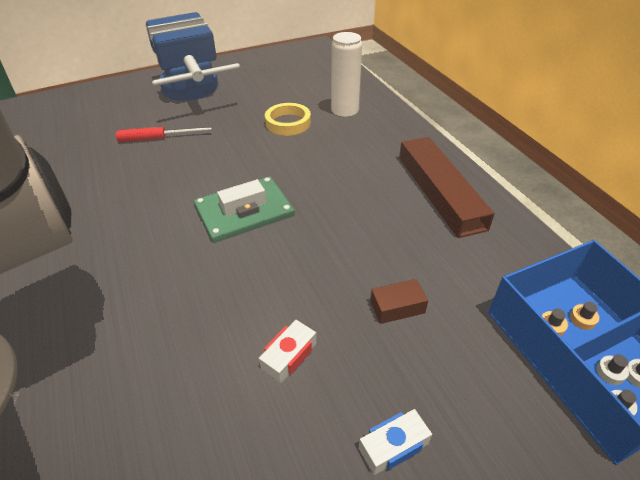

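The top view shows the blue-gripped block at (456,242), the stand's bright face at (205,264), the red block at (372,280) and the rusty block at (363,189). In the side view the blue block is at (396,438) and the stand face at (241,195).

```bash
cat > h.py <<'E'
import numpy as np, cv2
from plant import bot
def und(n,px):
    c=bot.camera_params(n); K=np.array([[c['fx'],0,c['cx']],[0,c['fy'],c['cy']],[0,0,1]])
    p=cv2.undistortPoints(np.float64(px).reshape(-1,1,2),K,np.array([c['k1'],0,0,0,0]),None,None,None) if 0 else cv2.undistortPoints(np.float64(px).reshape(-1,1,2),K,np.array([c['k1'],0,0,0.]))
    return p.reshape(-1,2),c['R'],c['t']
def plane(n,px,z):
    p,R,t=und(n,px); C=-R.T@t; d=np.c_[p,np.ones(len(p))]@R
    return C+d*((z-C[2])/d[:,2])[:,None]
def tri(pa,pb):
    A=[];b=[]
    for n,px in(("top",pa),("side",pb)):
        p,R,t=und(n,[px])
        for k in(0,1):
            A.append(R[k]-p[0,k]*R[2]); b.append(p[0,k]*t[2]-t[k])
    return np.linalg.lstsq(np.array(A),np.array(b),rcond=None)[0]
def blobs(m,amin=30):
    cs,_=cv2.findContours(m.astype(np.uint8),cv2.RETR_EXTERNAL,cv2.CHAIN_APPROX_NONE)
    return [c[:,0,:] for c in cs if cv2.contourArea(c)>amin]
def cen(c):
    M=cv2.moments(c.reshape(-1,1,2)); return np.array([M['m10'],M['m01']])/M['m00']
def rect(c,z,n="top"):
    w=plane(n,c,z)[:,:2]; (x,y),(a,b),ang=cv2.minAreaRect(w.astype(np.float32))
    if a<b: a,b,ang=b,a,ang+90
    return np.round([x,y,a,b,(ang+90)%180-90],1)
E
python3 - <<'E'
from h import *
for n in("top","side"):
    im=cv2.imread(f"pics/{n}0.png"); hsv=cv2.cvtColor(im,cv2.COLOR_BGR2HSV); H,S,V=[hsv[...,i].astype(int) for i in range(3)]
    reg=np.zeros(H.shape,bool)
    if n=="top": reg[170:320,150:500]=1
    else: reg[170:480,190:440]=1
    for name,m,z in(("white",(S<60)&(V>130),28),("blue",(H>95)&(H<125)&(S>120)&(V>80),28),("red",((H<6)|(H>174))&(S>180)&(V>130),28),("rust",(H<15)&(S>100)&(V<140)&(V>40),30),("green",(H>60)&(H<90)&(S>80),15)):
        for c in blobs(m&reg):
            print(n,name,cen(c).round(1),len(c),"rect z=",z,rect(c,z,n), "z45" , rect(c,45,n) if name=="white" else "")
E
```

```text
top white [371.6 279.3] 105 rect z= 28 [ 449.8 -128.1   78.1   38.4   29.4] z45 [ 449.1 -126.7   76.7   37.7   29.4]
top white [205.  263.9] 131 rect z= 28 [4.841e+02 1.822e+02 7.910e+01 4.210e+01 2.000e-01] z45 [4.829e+02 1.780e+02 7.770e+01 4.140e+01 2.000e-01]
top white [456.5 241.7] 115 rect z= 28 [ 516.2 -290.    78.5   38.6    3.7] z45 [ 514.4 -285.7   77.1   37.9    3.7]
top blue [456.4 241.7] 26 rect z= 28 [ 515.9 -289.7   17.2   16.7  -65.2] z45 
top blue [445. 243.] 47 rect z= 28 [ 514.1 -267.9   41.7    6.1    3.7] z45 
top red [371.5 279.4] 24 rect z= 28 [ 449.2 -128.2   15.7   15.6  -46.4] z45 
top rust [358.8 203.2] 116 rect z= 30 [ 617.8 -116.1   69.3   42.    -7.8] z45 
top green [209.5 265.6] 279 rect z= 15 [483.1 177.5 148.6 108.8   3.1] z45 
side white [395.3 438. ] 187 rect z= 28 [ 513.9 -296.1   80.1   41.5    3.6] z45 [ 508.7 -301.3   77.5   40.2    3.6]
side white [287.2 347.5] 191 rect z= 28 [ 448.5 -137.6   83.8   46.4   28.7] z45 [ 445.5 -148.    81.1   44.9   28.7]
side white [242.2 195.6] 156 rect z= 28 [485.5 179.5  93.8  73.7   3.7] z45 [481.3 158.8  90.8  71.3   3.7]
side blue [404.5 455.1] 83 rect z= 28 [ 514.2 -315.1   48.5    8.6    3.7] z45 
side blue [395.8 436. ] 50 rect z= 28 [ 516.2 -292.6   20.1   19.9   17.7] z45 
side blue [385.2 422.1] 68 rect z= 28 [ 513.1 -273.5   44.7    3.4    3.9] z45 
side rust [398.5 300.7] 161 rect z= 30 [ 615.7 -129.1   77.5   59.1   -9. ] z45 
side rust [429.3 183.9] 118 rect z= 30 [783.4  66.2 118.6  52.7  55.7] z45
```

Run:
```python
import cv2,numpy as np
a=cv2.imread("pics/top0.png")[220:310,170:250]; b=cv2.imread("pics/side0.png")[170:245,190:300]
cv2.imwrite("pics/zt.png",cv2.resize(a,None,fx=6,fy=6,interpolation=cv2.INTER_CUBIC))
cv2.imwrite("pics/zs.png",cv2.resize(b,None,fx=7,fy=7,interpolation=cv2.INTER_CUBIC))
```

```text
(no output)
```

View pics/zt.png

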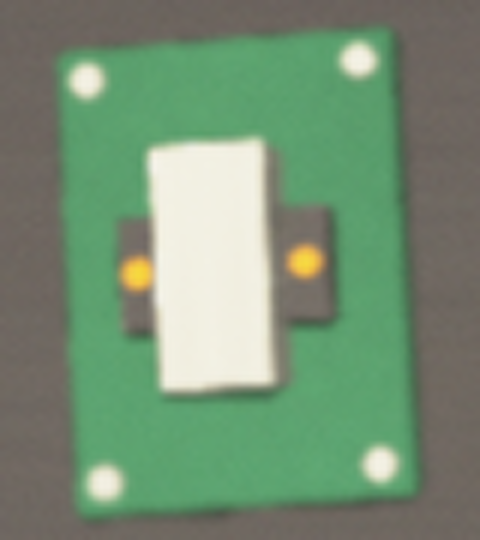

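View pics/zs.png

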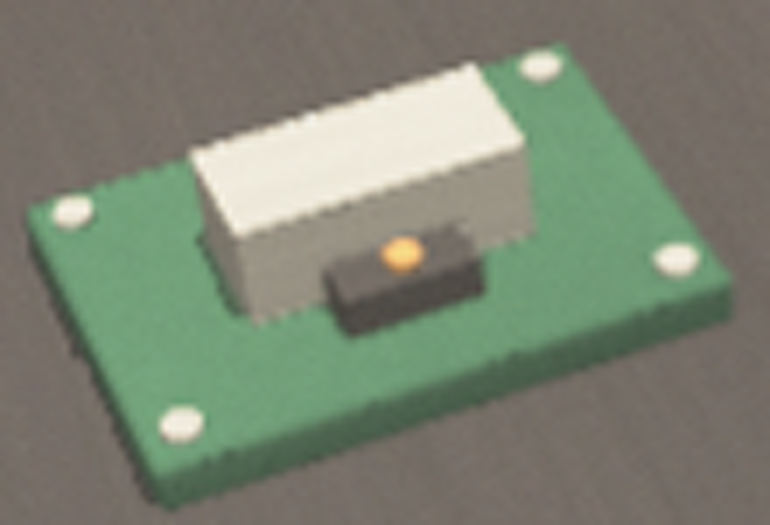

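The zooms separate the near-white top face from its darker grey sides, so a higher brightness threshold isolates the face: corners at about (195,244), (214,243), (216,284), (197,285) in the top view.

Run:
```python
from h import *
R={}
for n in("top","side"):
    im=cv2.imread(f"pics/{n}0.png"); hsv=cv2.cvtColor(im,cv2.COLOR_BGR2HSV); S,V=hsv[...,1].astype(int),hsv[...,2].astype(int)
    reg=np.zeros(S.shape,bool)
    if n=="top": reg[235:290,180:230]=1
    else: reg[172:212,210:270]=1
    for T in(185,200):
      for c in blobs((S<60)&(V>T)&reg,300):
        R[n]=cen(c); print(n,T,cen(c),"z45",rect(c,45,n))
print(tri(R["top"],R["side"]))
print("blue disc",tri((456.4,241.7),(395.8,436.0)))
```

```text
top 185 [204.63692946 263.461503  ] z45 [483.9 178.9  76.1  36.1   3.5]
top 200 [204.72082435 263.52959502] z45 [483.4 178.4  74.7  34.8   3.3]
side 185 [240.42486085 191.02875696] z45 [483.9 175.3  74.7  36.8   2.9]
side 200 [240.30628019 190.96360709] z45 [484.  175.2  74.5  35.8   3. ]
[483.91149769 179.21360803  41.66037214]
blue disc [ 516.99915464 -291.06571343   23.29179006]
```

```bash
cat >> h.py <<'E'
from scipy.spatial.transform import Rotation as Ro
def rel(tgt,yaw_deg,cur=None,rpy=None):
    o=bot.get_obs(); cur=o['tool_pos'] if cur is None else np.array(cur); rpy=o['tcp_rot'] if rpy is None else rpy
    R0=Ro.from_euler('xyz',rpy); R1=Ro.from_euler('xyz',[np.pi,0,np.radians(yaw_deg)])
    print("shift share",(R0.inv().apply(np.array(tgt)-cur)/200).round(4),"turn share",((R0.inv()*R1).as_rotvec(degrees=True)/45).round(4))
E
python3 - <<'E'
from h import *
c=[190.263,-489.331,226.741];r=[np.pi,0,-1.2]
rel([350,-390,180],-80,c,r); rel([516,-291.2,110],-86.3,c,r)
E
```

```text
shift share [-0.1735 -0.9244  0.2337] turn share [ 0.     -0.      0.2499]
shift share [-0.3332 -1.877   0.5837] turn share [ 0.     -0.      0.3899]
```

```bash
python3 -m inch '[[[-0.02,-0.1,0.02,0,0,0.05,-1],[-0.04,-0.22,0.04,0,0,0.1,-1],[-0.06,-0.35,0.07,0,0,0.16,-1],[-0.08,-0.5,0.1,0,0,0.22,-1],[-0.11,-0.64,0.13,0,0,0.28,-1],[-0.13,-0.77,0.16,0,0,0.33,-1],[-0.15,-0.88,0.19,0,0,0.37,-1],[-0.16,-0.95,0.22,0,0,0.39,-1],[-0.17,-0.97,0.23,0,0,0.39,-1],[-0.17,-0.97,0.23,0,0,0.39,-1]]]'
python3 - <<'E'
from h import *
c=np.array([190.263,-489.331,226.741]);r=[np.pi,0,-1.2]
R=Ro.from_euler('xyz',r); c=c+R.apply([-34,-194,46]); R=R*Ro.from_rotvec([0,0,.39*45],degrees=True); r=R.as_euler('xyz')
print(c,r,bot.get_obs()['tool_pos'],bot.get_obs()['tcp_rot']); rel([516,-291.2,80],-86.3,c,r); rel([516,-291.2,80],-86.3)
E
```

```text
time: 1.35
tool_pos: [358.5, -387.2, 180.5]
tcp_rot: [3.141, 0.0, -1.506]
contact_force: [0.7, 0.5, 0.3]
grip_width: 91.8
[ 358.75841903 -387.34426671  180.741     ] [ 3.14159265  0.         -1.50630528] [ 358.52111561 -387.16731273  180.51362396] [ 3.14106686e+00  4.59399323e-04 -1.50564462e+00]
shift share [-0.4291 -0.8156  0.5037] turn share [ 0.      0.     -0.0001]
shift share [-0.4273 -0.8172  0.5023] turn share [0.0007 0.0006 0.0007]
```

Tracking is good. Next I move above the blue block at z≈80.

```bash
python3 -m inch '[[[-0.05,-0.1,0.05,0,0,0,-1],[-0.11,-0.21,0.12,0,0,0,-1],[-0.18,-0.34,0.2,0,0,0,-1],[-0.25,-0.47,0.28,0,0,0,-1],[-0.32,-0.6,0.36,0,0,0,-1],[-0.37,-0.7,0.43,0,0,0,-1],[-0.41,-0.78,0.48,0,0,0,-1],[-0.429,-0.816,0.504,0,0,0,-1],[-0.429,-0.816,0.504,0,0,0,-1],[-0.429,-0.816,0.504,0,0,0,-1]]]'
python3 - <<'E'
from h import *
for n in("top","side"): cv2.imwrite(f"pics/{n}1.png",bot.capture(n)[:,:,::-1])
E
```

```text
time: 2.6
tool_pos: [515.8, -291.8, 80.4]
tcp_rot: [-3.141, -0.001, -1.507]
contact_force: [-0.4, 0.1, 0.2]
grip_width: 91.9
```

View pics/side1.png

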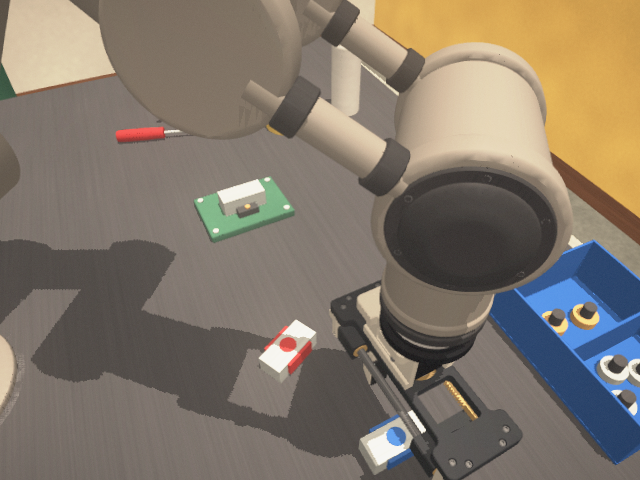

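View pics/top1.png

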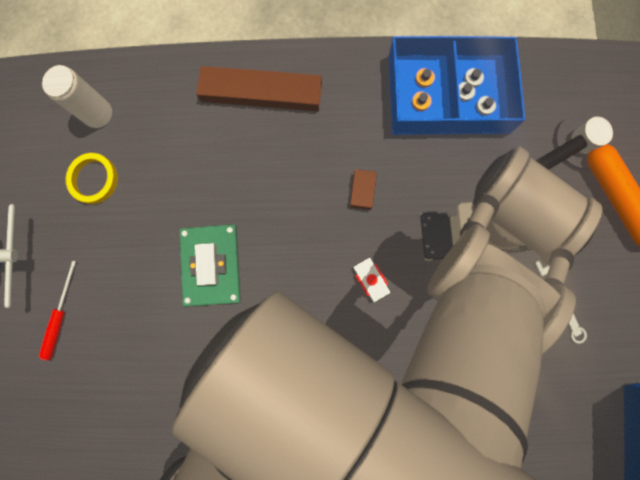

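The side view shows the gripper above the blue block (disc still at about (396,436)) with the jaws across its grips. The top view has it hidden, and the bystanders are untouched. I descend and close.

```bash
python3 -m inch '[[[0,0,0.06,0,0,0,-1],[0,0,0.14,0,0,0,-1],[0,0,0.22,0,0,0,-1],[0,0,0.3,0,0,0,-1],[0,0,0.35,0,0,0,-1],[0,0,0.37,0,0,0,-1],[0,0,0.37,0,0,0,-0.3],[0,0,0.37,0,0,0,0.2],[0,0,0.37,0,0,0,1],[0,0,0.37,0,0,0,1]]]';  python3 -m inch '[[[0,0,0,0,0,0,1],[0,0,0,0,0,0,1],[0,0,0,0,0,0,1],[0,0,0,0,0,0,1],[0,0,-0.02,0,0,0,1],[0,0,-0.05,0,0,0,1],[0,0,-0.1,0,0,0,1],[0,0,-0.15,0,0,0,1],[0,0,-0.15,0,0,0,1],[0,0,-0.15,0,0,0,1]]]'
```

```text
time: 3.95
tool_pos: [516.2, -291.3, 6.3]
tcp_rot: [-3.141, -0.0, -1.506]
contact_force: [0.1, -0.2, -0.9]
grip_width: 56.5
time: 5.2
tool_pos: [516.0, -291.1, 35.9]
tcp_rot: [3.142, -0.0, -1.506]
contact_force: [-0.2, -0.5, -5.6]
grip_width: 43.0
```

Gripped (43.0 mm, about 5.6 N weight). Next comes the lift and the transfer towards the stand, offset 32 mm to the +x end.

```bash
python3 - <<'E'
from h import *
r=[np.pi,0,np.radians(-86.3)]
for y in(-110,80,178.8): rel([515.7,y,160],-86.8,[516,-291.2,36],r)
E
python3 -m inch '[[[0,0,-0.08,0,0,0,1],[0,0,-0.18,0,0,0,1],[-0.04,0,-0.3,0,0,0,1],[-0.12,0,-0.42,0,0,0,1],[-0.24,0,-0.52,0,0,0,1],[-0.38,-0.01,-0.58,0,0,0,1],[-0.54,-0.02,-0.61,0,0,0,1],[-0.7,-0.03,-0.62,0,0,0,1],[-0.84,-0.04,-0.62,0,0,0,1],[-0.96,-0.05,-0.62,0,0,0.01,1]]]'
```

```text
shift share [-0.9042 -0.057  -0.62  ] turn share [ 0.     -0.      0.0111]
shift share [-1.8522 -0.1183 -0.62  ] turn share [ 0.     -0.      0.0111]
shift share [-2.3452 -0.1502 -0.62  ] turn share [ 0.     -0.      0.0111]
time: 6.45
tool_pos: [513.6, -97.8, 160.9]
tcp_rot: [-3.141, -0.0, -1.514]
contact_force: [0.7, -0.9, -5.4]
grip_width: 42.8
```

```bash
python3 -m inch '[[[-0.12,-0.01,0,0,0,0,1],[-0.26,-0.02,0,0,0,0,1],[-0.4,-0.03,0,0,0,0,1],[-0.54,-0.04,0,0,0,0,1],[-0.67,-0.05,0,0,0,0,1],[-0.78,-0.06,0,0,0,0,1],[-0.87,-0.06,0,0,0,0,1],[-0.93,-0.07,0,0,0,0,1],[-0.95,-0.07,0,0,0,0,1],[-0.95,-0.07,0,0,0,0,1]]]'
python3 - <<'E'
from h import *
rel([515.7,178.8,120],-86.8)
E
```

```text
time: 7.7
tool_pos: [516.9, 91.3, 159.9]
tcp_rot: [3.141, -0.0, -1.514]
contact_force: [-0.1, 0.3, -4.8]
grip_width: 42.4
shift share [-0.4371 -0.0187  0.1993] turn share [ 0.0002 -0.0005  0.0011]
```

```bash
python3 -m inch '[[[-0.04,0,0,0,0,0,1],[-0.1,-0.01,0,0,0,0,1],[-0.18,-0.01,0.02,0,0,0,1],[-0.26,-0.01,0.06,0,0,0,1],[-0.33,-0.02,0.1,0,0,0,1],[-0.39,-0.02,0.15,0,0,0,1],[-0.42,-0.02,0.18,0,0,0,1],[-0.437,-0.02,0.2,0,0,0,1],[-0.437,-0.02,0.2,0,0,0,1],[-0.437,-0.02,0.2,0,0,0,1]]]'
python3 - <<'E'
from h import *
for n in("top","side"): cv2.imwrite(f"pics/{n}2.png",bot.capture(n)[:,:,::-1])
E
```

```text
time: 8.95
tool_pos: [516.2, 178.7, 120.2]
tcp_rot: [-3.141, -0.0, -1.515]
contact_force: [0.4, -0.7, -5.0]
grip_width: 42.5
```

View pics/side2.png

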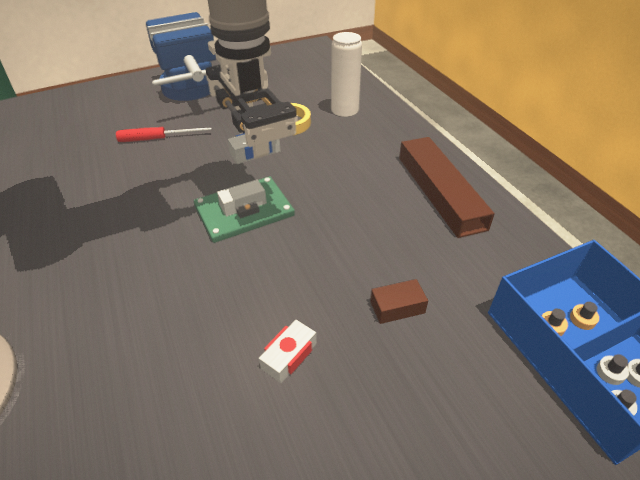

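View pics/top2.png

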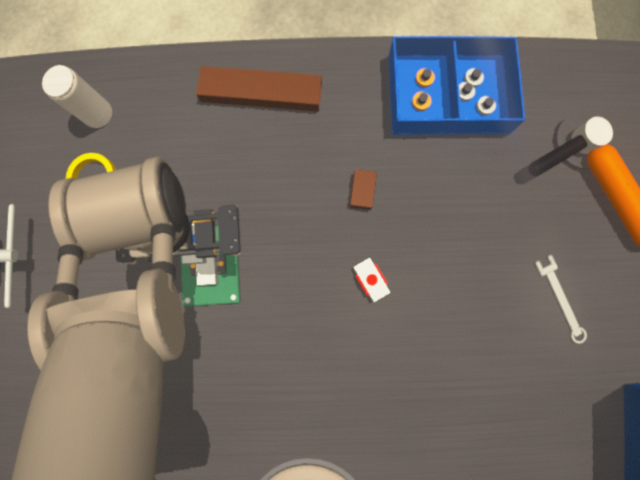

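The side view shows the block held level at about (255,147) over the far half of the stand block at (241,198). I zoom in to check its level and offset.

Run:
```python
import cv2
b=cv2.imread("pics/side2.png")[90:240,190:310]
cv2.imwrite("pics/zs2.png",cv2.resize(b,None,fx=4.9,fy=4,interpolation=cv2.INTER_CUBIC) if 0 else cv2.resize(b,None,fx=4,fy=4,interpolation=cv2.INTER_CUBIC))
```

```text
(no output)
```

View pics/zs2.png

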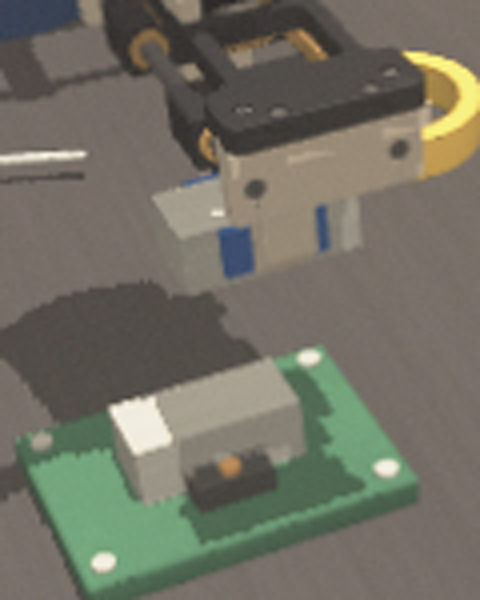

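Run:
```python
from h import *
print(plane("side",[(238,162.5)],114.2),plane("side",[(234.2,148.5)],142.2),plane("side",[(228,139.2)],142.2))
print(plane("side",[(233.7,202),(217.5,192.5),(265,182)],45))
```

```text
[[483.51475199 159.20406623 114.2       ]] [[480.69238538 157.80807575 142.2       ]] [[479.22421162 187.26026395 142.2       ]]
[[464.58099758 151.62852402  45.        ]
 [446.5489676  187.45683227  45.        ]
 [529.75574489 180.76982777  45.        ]]
```

The held end corner lies at (480,159), as expected from the TCP, so the offset is about 32 mm and the block is level. Lowering.

```bash
python3 -m inch '[[[0,0,0.04,0,0,0,1],[0,0,0.1,0,0,0,1],[0,0,0.17,0,0,0,1],[0,0,0.23,0,0,0,1],[0,0,0.28,0,0,0,1],[0,0,0.31,0,0,0,1],[0,0,0.325,0,0,0,1],[0,0,0.33,0,0,0,1],[0,0,0.33,0,0,0,1],[0,0,0.33,0,0,0,1]]]'; python3 -m inch '[[[0,0,0.005,0,0,0,1],[0,0,0.005,0,0,0,1],[0,0,0.01,0,0,0,1],[0,0,0.01,0,0,0,1],[0,0,0.015,0,0,0,1],[0,0,0.015,0,0,0,1],[0,0,0.015,0,0,0,1],[0,0,0.015,0,0,0,1],[0,0,0.015,0,0,0,1],[0,0,0.015,0,0,0,1]]]'
```

```text
time: 10.3
tool_pos: [516.2, 179.0, 54.2]
tcp_rot: [-3.141, -0.0, -1.514]
contact_force: [0.1, -0.8, -5.6]
grip_width: 42.8
time: 11.55
tool_pos: [516.0, 179.0, 51.0]
tcp_rot: [-3.141, -0.0, -1.514]
contact_force: [-0.2, -1.1, -2.3]
grip_width: 42.9
```

Contact has begun (the load dropped from 5.6 to 2.3 N). I press a little further.

```bash
python3 -m inch '[[[0,0,0.002,0,0,0,1],[0,0,0.002,0,0,0,1],[0,0,0.003,0,0,0,1],[0,0,0.003,0,0,0,1],[0,0,0.004,0,0,0,1],[0,0,0.004,0,0,0,1],[0,0,0.004,0,0,0,1],[0,0,0.004,0,0,0,1],[0,0,0.004,0,0,0,1],[0,0,0.004,0,0,0,1]]]'
python3 - <<'E'
from h import *
b=bot.capture("side")[:,:,::-1]; cv2.imwrite("pics/side3.png",b); cv2.imwrite("pics/zs3.png",cv2.resize(b[120:250,190:320],None,fx=4,fy=4,interpolation=cv2.INTER_CUBIC))
o=bot.get_obs();print(o['moment'],o['tool_pos'])
E
```

```text
time: 12.8
tool_pos: [516.1, 179.0, 51.0]
tcp_rot: [-3.141, -0.0, -1.514]
contact_force: [-3.3, -1.5, 8.3]
grip_width: 42.6
[-0.11220615  0.70249179  0.00222403] [516.10673158 179.02925563  50.99947347]
```

View pics/zs3.png

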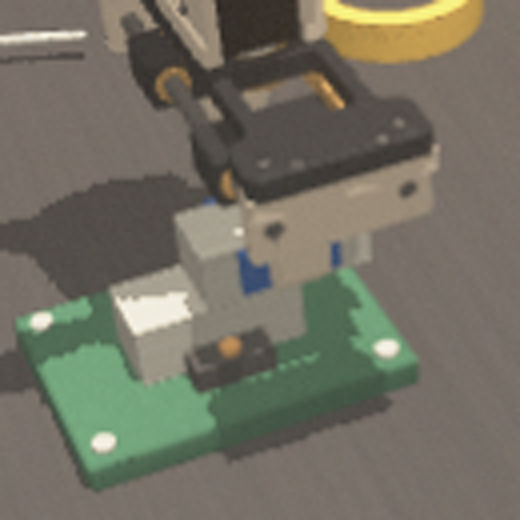

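The block sits flat on the far half with about 14 N of contact; the bare near end of the face is visible at zoomed (155,305). I slide it along its length, tool +y by 32 mm, keeping the pressure.

```bash
python3 -m inch '[[[0,0.01,0,0,0,0,1],[0,0.03,0,0,0,0,1],[0,0.05,0,0,0,0,1],[0,0.07,0,0,0,0,1],[0,0.09,0,0,0,0,1],[0,0.11,0,0,0,0,1],[0,0.12,0,0,0,0,1],[0,0.13,0,0,0,0,1],[0,0.13,0,0,0,0,1],[0,0.13,0,0,0,0,1]]]'
python3 - <<'E'
from h import *
b=bot.capture("side")[:,:,::-1]; cv2.imwrite("pics/side4.png",b); cv2.imwrite("pics/zs4.png",cv2.resize(b[120:250,190:320],None,fx=4.6,fy=4.6,interpolation=cv2.INTER_CUBIC))
E
```

```text
time: 14.1
tool_pos: [491.8, 177.9, 51.0]
tcp_rot: [-3.137, 0.001, -1.514]
contact_force: [5.4, 0.7, 5.4]
grip_width: 42.7
```

View pics/zs4.png

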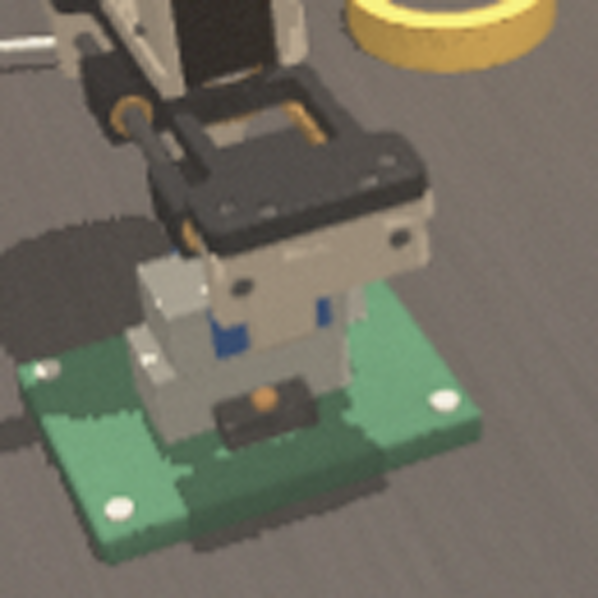

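It slides smoothly: about 7 mm of ledge is left at the near end. I finish the slide.

```bash
python3 -m inch '[[[0,0.01,0,0,0,0,1],[0,0.02,0,0,0,0,1],[0,0.03,0,0,0,0,1],[0,0.035,0,0,0,0,1],[0,0.035,0,0,0,0,1],[0,0.035,0,0,0,0,1],[0,0.035,0,0,0,0,1],[0,0.035,0,0,0,0,1],[0,0.035,0,0,0,0,1],[0,0.035,0,0,0,0,1]]]'
python3 - <<'E'
from h import *
b=bot.capture("side")[:,:,::-1]; cv2.imwrite("pics/side5.png",b); cv2.imwrite("pics/zs5.png",cv2.resize(b[130:230,200:300],None,fx=6,fy=6,interpolation=cv2.INTER_CUBIC))
E
```

```text
time: 15.4
tool_pos: [484.9, 177.5, 51.0]
tcp_rot: [-3.137, 0.001, -1.514]
contact_force: [4.9, 0.4, 5.6]
grip_width: 42.7
```

View pics/zs5.png

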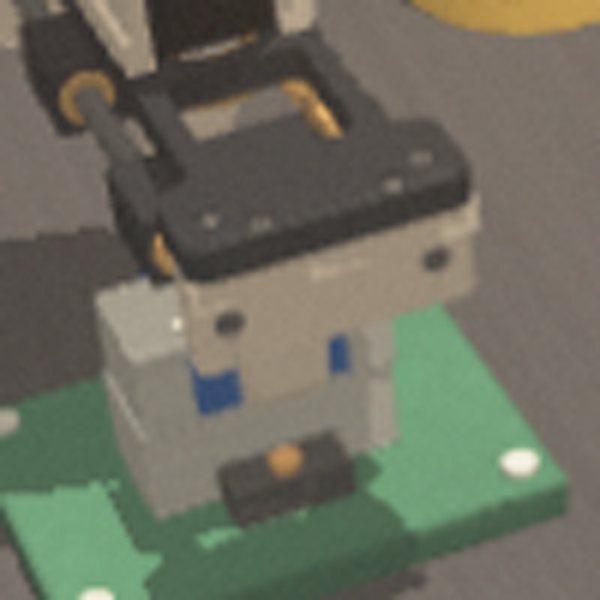

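The side view shows the ends flush within about 1–2 mm (edge line at zoomed (125,405), right end at (395,380)). I ease the pressure and open.

```bash
python3 -m inch '[[[0,0,-0.002,0,0,0,1],[0,0,-0.003,0,0,0,1],[0,0,-0.003,0,0,0,-0.1],[0,0,-0.003,0,0,0,-0.3],[0,0,-0.003,0,0,0,-0.6],[0,0,-0.003,0,0,0,-1],[0,0,-0.003,0,0,0,-1],[0,0,-0.003,0,0,0,-1],[0,0,-0.003,0,0,0,-1],[0,0,-0.003,0,0,0,-1]]]'
```

```text
time: 16.7
tool_pos: [483.0, 177.1, 50.7]
tcp_rot: [-3.142, -0.0, -1.514]
contact_force: [0.4, 0.5, 0.1]
grip_width: 92.2
```

Released, with no load left on the tool. I retreat up and back toward −y to clear the views.

```bash
python3 -m inch '[[[0,0,-0.04,0,0,0,-1],[0,0,-0.12,0,0,0,-1],[0,0,-0.24,0,0,0,-1],[0,0,-0.36,0,0,0,-1],[0,0,-0.48,0,0,0,-1],[0,0,-0.6,0,0,0,-1],[0.1,0,-0.65,0,0,0,-1],[0.22,0,-0.7,0,0,0,-1],[0.34,0,-0.7,0,0,0,-1],[0.46,0,-0.7,0,0,0,-1]]]';python3 -m inch '[[[0.12,0,0,0,0,0,-1],[0.26,0,0,0,0,0,-1],[0.4,0,0,0,0,0,-1],[0.54,0,0,0,0,0,-1],[0.68,0,0,0,0,0,-1],[0.8,0,0,0,0,0,-1],[0.88,0,0,0,0,0,-1],[0.92,0,0,0,0,0,-1],[0.92,0,0,0,0,0,-1],[0.92,0,0,0,0,0,-1]]]'
python3 - <<'E'
from h import *
for n in("top","side"):
    b=bot.capture(n)[:,:,::-1]; cv2.imwrite(f"pics/{n}6.png",b)
    c=b[230:300,170:240] if n=="top" else b[130:230,200:300]
    cv2.imwrite(f"pics/z{n}6.png",cv2.resize(c,None,fx=5,fy=5,interpolation=cv2.INTER_CUBIC))
E
```

```text
time: 17.95
tool_pos: [488.3, 84.6, 191.5]
tcp_rot: [-3.141, -0.0, -1.514]
contact_force: [-1.0, 0.3, 0.0]
grip_width: 91.6
time: 19.2
tool_pos: [498.6, -97.8, 190.7]
tcp_rot: [3.141, 0.0, -1.514]
contact_force: [-0.7, 0.1, -1.1]
grip_width: 91.9
```

View pics/zside6.png

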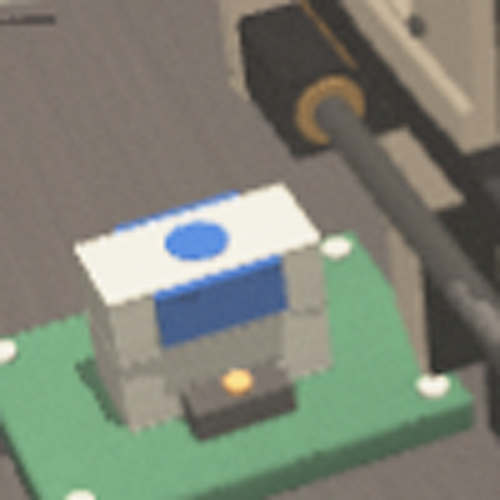

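View pics/top6.png

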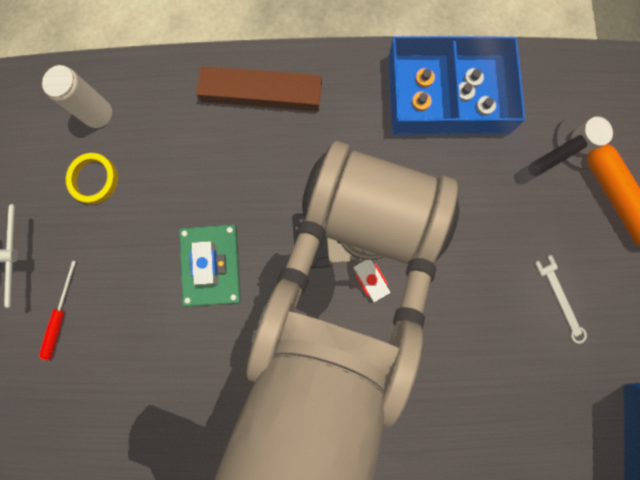

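The side view shows the blue block stacked flush on the stand block (disc at zoomed (196,241), aligned ends). In the top view the disc is at (202,263), and the red block is still at (372,281). I measure the final offset.

Run:
```python
from h import *
for n in("top","side"):
    im=cv2.imread(f"pics/{n}6.png"); hsv=cv2.cvtColor(im,cv2.COLOR_BGR2HSV); H,S,V=[hsv[...,i].astype(int) for i in range(3)]
    reg=np.zeros(H.shape,bool)
    if n=="top": reg[235:295,180:230]=1
    else: reg[160:220,205:270]=1
    for name,m in(("white",(S<60)&(V>200)),("blue",(H>95)&(H<125)&(S>120)&(V>80))):
        for c in blobs(m&reg,30): print(n,name,cen(c).round(1),rect(c,73,n))
im=cv2.imread("pics/top6.png"); hsv=cv2.cvtColor(im,cv2.COLOR_BGR2HSV); H,S,V=[hsv[...,i].astype(int) for i in range(3)]
for c in blobs(((H<6)|(H>174))&(S>180)&(V>130),20): print("red",cen(c))
o=bot.get_obs();print(o['time'],o['contact_force'],np.abs(o['dq']).max())
```

```text
top white [201.9 262.4] [483.6 176.7  74.3  35.1   3.1]
top blue [201.6 262.5] [483.4 177.4  16.5  16.1  89. ]
top blue [213.8 261.7] [4.840e+02 1.556e+02 4.300e+01 5.400e+00 3.000e-01]
side white [238.7 178.4] [484.3 173.5  75.   36.8   2.9]
side blue [243.7 189.4] [482.7 141.5  46.   25.4   2.9]
side blue [238.8 177.9] [483.7 174.4  18.8  16.3 -24.9]
red [ 50.79842853 334.67784829]
red [371.41818182 279.27272727]
19.3 [ 0.11505008 -0.7074462   0.28849246] 0.002632463683311549
```

Run:
```python
from h import *
for k in(2,6):
    im=cv2.imread(f"pics/side{k}.png"); hsv=cv2.cvtColor(im,cv2.COLOR_BGR2HSV); H,S,V=[hsv[...,i].astype(int) for i in range(3)]
    m=(H<15)&(S>100)&(V<140)&(V>30); reg=np.zeros(H.shape,bool); reg[270:335,355:445]=1
    print(k,[cen(c).round(1) for c in blobs(m&reg,100)])
im=cv2.imread("pics/top1.png");cv2.imwrite("pics/side6v.png",cv2.imread("pics/side6.png"))
```

```text
2 [array([397.9, 310.2])]
6 [array([397.9, 310.6])]
```

View pics/side6v.png

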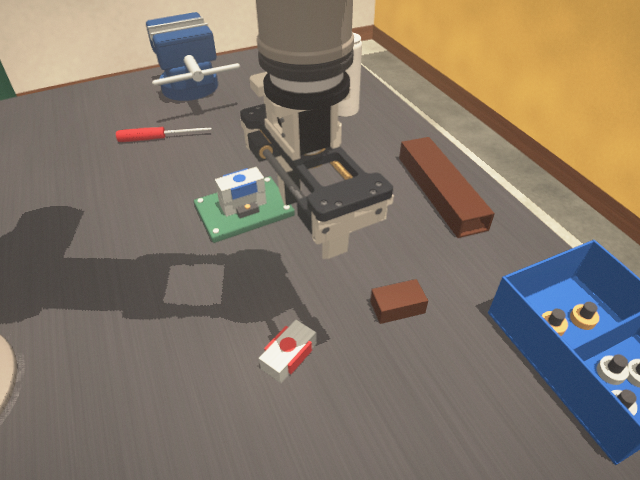

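The stack is in place at about (240,190). The rusty block at (398,300) and the red block at (288,348) have not moved, and the arm is clear of everything. Handing in.

```bash
python3 -c "
from plant import bot
print(bot.close_job())"
```

```text
the job is handed in; nothing more can be done
None
```

The blue-gripped block is stacked flush on the stand's block. I laid it flat about 32 mm off-centre with roughly 14 N of contact, slid it along under light pressure without lifting, then let go and backed the arm off. I handed in at 19.3 s of the 42 s allowed; no verdict is reported.

**Fit:** In the top view the block's top is centred at (483.6, 176.7) mm at 3.1°. The stand face measured (483.4, 178.4) mm at 3.3° at the start. That is about 2 mm apart and parallel within about 0.2°. The side view also gives about 2 mm and 0.1°.

**Bystanders:** The red block's disc is at the same top-view pixel as at the start. The rusty block was hidden by the arm in the last top view, but the side view shows it where it was.

**Disagreement:** The two cameras differ by about 3 mm in y. It is the same shift for block and stand, so it cancels in the offset between them. Triangulated heights read about 4 mm low, so I used the stated heights.

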